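# Line up the sample jars by size

## Robot

A 6-joint arm with a two-finger parallel gripper is mounted at the origin on the work surface. World frame = base frame: x ahead of the robot, y to its left, z up, the work surface at z = 0. Lengths are in m, angles in rad, forces in N, time in s.
With the tool pointing down it reaches from about 0.275 to 0.975 m from the base axis. Payload 8.4 kg.
Tool frame: the origin (TCP) lies midway between the tips of the shut fingers; the grasp point (between the pads) lies 19 mm behind it (tcp_to_grasp is the distance from the TCP to the grasp point, in m); z points along the fingers, y is the line along which they close (so a half turn about z gives the same grasp; the last joint's range is limited). The gripper opens to 92 mm and grips with 3 to 60 N. Pads are 20 mm wide; open, the fingers measure 128 mm over their backs; the gripper's body (75 mm by 189 mm) begins 69 mm behind the grasp point.
Start: joints at [-1.181, 0.353, 1.633, -0, 1.155, -0.002], TCP at [0.239, -0.578, 0.215] pointing down, gripper open.
Joint ranges: [-2.63, 2.63], [-0.92, 2.1], [0.06, 2.66], [-1.3, 4.44], [0, 2.69], [-3.02, 3.02]. Speed limits (rad/s): [2.22, 2.22, 2.79, 3.14, 3.14, 3.14].

## Interface

Orientations are given as [roll, pitch, yaw] about the fixed x, y, z axes, in that order (R = Rz(yaw) Ry(pitch) Rx(roll)).
In Python, from workcell import get_obs, snapshot, camera_params, close_job, tcp_to_grasp gives the robot as it stands. The module is installed in compiled form; this text tells all that it offers.
- The arm moves only by the shell command python3 -m creep 'ROWS' [FORCE]. ROWS is JSON, a list of rows, each an object of numbers: "tx", "ty", "tz": the shift along the tool's x, y, z in cm; "ax", "ay", "az": the turn, a rotation vector about the tool's x, y, z in degrees; "fingers": the finger opening in cm, from 0 to 9.19. A call has exactly 8 rows; each row is the pose to reach, as a shift and turn from the pose commanded when the call began, along the tool's axes at that moment; what a row does not reach only later rows make up. A row lasts 1/12 s, in which the tool goes at most 41.7 mm and 7.16 degrees, less where a joint would pass 70% of its speed; a pose out of reach is approached as far as the arm can. A call with a gripper value outside its range is refused whole. The fingers move at their own pace and stop on an object; FORCE is the grip in N (left out, the last holds). Time passes only in rows, so rows that repeat a pose let the fingers close, or fill a call up. It gives the time, the measured TCP pose, the force, the opening and the grip force at its end, in the units of the state.
- get_obs(): the state, without advancing time (a new reading comes with each control period).
- snapshot(name): name is "scene" or "top" or "wrist"; returns the picture (420x560x3 uint8, red, green, blue); there is no depth.
- camera_params(name): a dict with "intrinsics" (3x3 intrinsics, pixels), "rvec" (rotation vector, rad) and "tvec" (3), from world to camera coordinates, as OpenCV has them. Camera axes: x right, y down, z forward; pixel columns grow to the right and rows downward; lengths in m; the calibration is good to about 2 mm. A picture is of the moment at which its call begins: read the wrist's pose just before it. camera_params takes no time and is no camera call; for the wrist camera it gives the pose at the moment of the call.
- close_job(): hands the job in; it is judged then, once.
The state is a dict: "t": time; "joint_positions": joint angles; "qvel": joint speeds; "tau": joint torques, N m; "ee_pos": TCP position; "eef_rot": TCP orientation; "wrist_force": force on the tool from outside, world axes, zero at the start; "torque": the same for the moment, N m; "width": finger opening in m; "finger_force": force on a finger pad.
Only numpy, scipy, OpenCV 4.12 (cv2) and the standard library are available. Lean on these libraries where they do the work, as an engineer would, in place of code of your own. Each camera call takes 0.05 s, during which the arm holds its last target. There are 200 camera calls.

## Task

Line the four amber sample jars up by size on the white spots, one upright in the middle of each spot: the smallest on the spot next to the red end stop, then each bigger one further along, the largest at the grey end. Set the jars down gently rather than dropping them, and leave the white porcelain dish where it stands.

Things in the scene. Friction and masses are not known exactly. Their poses are not given: they have to be found in the camera images.
- jar_a_mid (a point): The smallest of four amber sample jars with a white band and a flat blue screw cap, loose, standing upright on the bench: a straight cylinder 34 mm across (cap included) and 62 mm tall, below 0.4 kg. The point is its centre, 31 mm above its underside; its z axis runs up the jar. It can be gripped across its sides anywhere, best about 20 mm below its top.
- jar_b_mid (a point): The second smallest of four amber sample jars with a white band and a flat blue screw cap, loose, standing upright on the bench: a straight cylinder 43 mm across (cap included) and 74 mm tall, below 0.4 kg. The point is its centre, 37 mm above its underside; its z axis runs up the jar. It can be gripped across its sides anywhere, best about 20 mm below its top.
- jar_c_mid (a point): The second largest of four amber sample jars with a white band and a flat blue screw cap, loose, standing upright on the bench: a straight cylinder 52 mm across (cap included) and 86 mm tall, below 0.4 kg. The point is its centre, 43 mm above its underside; its z axis runs up the jar. It can be gripped across its sides anywhere, best about 20 mm below its top.
- jar_d_mid (a point): The largest of four amber sample jars with a white band and a flat blue screw cap, loose, standing upright on the bench: a straight cylinder 61 mm across (cap included) and 98 mm tall, below 0.4 kg. The point is its centre, 49 mm above its underside; its z axis runs up the jar. It can be gripped across its sides anywhere, best about 20 mm below its top.
- spot_1: The left-most (greatest y), as seen from the robot, of four identical white round spots in one row on a long grey mat fixed to the bench: a fixed disc 74 mm across with a thin blue-grey ring round its centre, its flat top 7 mm above the bench. The row runs roughly along y, turned by up to 0.15 rad; neighbouring spots are 115 mm apart. Origin: centre of the disc, 3 mm below its top.
- spot_2: The second from the left, as seen from the robot, of four identical white round spots in one row on a long grey mat fixed to the bench: a fixed disc 74 mm across with a thin blue-grey ring round its centre, its flat top 7 mm above the bench. The row runs roughly along y, turned by up to 0.15 rad; neighbouring spots are 115 mm apart. Origin: centre of the disc, 3 mm below its top.
- spot_3: The third from the left, as seen from the robot, of four identical white round spots in one row on a long grey mat fixed to the bench: a fixed disc 74 mm across with a thin blue-grey ring round its centre, its flat top 7 mm above the bench. The row runs roughly along y, turned by up to 0.15 rad; neighbouring spots are 115 mm apart. Origin: centre of the disc, 3 mm below its top.
- spot_4: The right-most (least y), as seen from the robot, of four identical white round spots in one row on a long grey mat fixed to the bench: a fixed disc 74 mm across with a thin blue-grey ring round its centre, its flat top 7 mm above the bench. The row runs roughly along y, turned by up to 0.15 rad; neighbouring spots are 115 mm apart. Origin: centre of the disc, 3 mm below its top.
- red_stop: Red end stop, a fixed bar 22 mm along the row, 90 mm across it, its top 30 mm above the bench, at one end of the row of spots (either end), 65 mm beyond the centre of the last spot; a like grey stop is at the other end. Origin: centre of its underside.
- dish: Small open white porcelain dish, loose, 76 mm across and 30 mm high, standing among the jars; not to be moved. Origin: centre of its underside. (A low loose steel tin, 56 mm across and 26 mm high, also stands among the jars.)
Things that resemble listed ones, but are neither listed nor needed, are in the scene too. Leave any pink or yellow look-alike of the part that bears jar_a_mid alone.

How it is judged:
At the end, for the whole second after the job is handed in: Each jar stands upright (within 0.1 rad) and at rest on the top of its own spot, its centre within 15 mm of the spot's centre in plan, the sizes growing from the red end stop to the other end, and all are released (((horizontal distance between red_stop and spot_1 below 0.09 m and horizontal distance between jar_a_mid and spot_1 below 0.015 m and horizontal distance between jar_b_mid and spot_2 below 0.015 m and horizontal distance between jar_c_mid and spot_3 below 0.015 m and horizontal distance between jar_d_mid and spot_4 below 0.015 m) or (horizontal distance between red_stop and spot_4 below 0.09 m and horizontal distance between jar_d_mid and spot_1 below 0.015 m and horizontal distance between jar_c_mid and spot_2 below 0.015 m and horizontal distance between jar_b_mid and spot_3 below 0.015 m and horizontal distance between jar_a_mid and spot_4 below 0.015 m)) and angle between each of jar_a_mid, jar_b_mid, jar_c_mid, jar_d_mid's own z axis and vertical below 0.1 rad and height (world z) of jar_a_mid between 0.034 and 0.043 m and linear speed of each of jar_a, jar_b, jar_c, jar_d below 0.01 m/s and contact force between the fingers and jar_a below 0.05 N and height (world z) of jar_b_mid between 0.04 and 0.049 m and contact force between the fingers and jar_b below 0.05 N and height (world z) of jar_c_mid between 0.046 and 0.055 m and contact force between the fingers and jar_c below 0.05 N and height (world z) of jar_d_mid between 0.052 and 0.061 m and contact force between the fingers and jar_d below 0.05 N); the robot touches nothing.
It fails at once if the white dish is shifted by more than 25 mm (distance of dish from where it was at the start of the episode above 0.025 m).
It fails at once if the smallest jar is dropped: in free air, touched by nothing, its underside more than 40 mm above the bench (height (world z) of jar_a_mid above 0.071 m and contact force between jar_a and anything else below 0.01 N).
It fails at once if the second smallest jar is dropped: in free air, touched by nothing, its underside more than 40 mm above the bench (height (world z) of jar_b_mid above 0.077 m and contact force between jar_b and anything else below 0.01 N).
It fails at once if the second largest jar is dropped: in free air, touched by nothing, its underside more than 40 mm above the bench (height (world z) of jar_c_mid above 0.083 m and contact force between jar_c and anything else below 0.01 N).
It fails at once if the largest jar is dropped: in free air, touched by nothing, its underside more than 40 mm above the bench (height (world z) of jar_d_mid above 0.089 m and contact force between jar_d and anything else below 0.01 N).
It also fails if it takes over 109 s, if anything falls off the work surface, if the arm or the gripper's body presses on something with over 40 N, if the wrist force passes 120 N, or if a joint passes its speed limit or range.

## Working session

There is one attempt and no reset: what is moved stays moved. The work goes in short steps, Python scripts to look and compute and a shell command to move; the robot and the scene stay as the last step left them, time stands still between calls to the robot, and variables do not carry over. Pictures are saved under pics/ and viewed, at most 14 in all, crops included, and the job is handed in when it is done.

```bash
mkdir -p pics
cat > h.py <<'E'
import numpy as np, cv2
from workcell import *
def snap(n,f):
    p=camera_params(n); im=snapshot(n); cv2.imwrite('pics/'+f+'.png',im[:,:,::-1]); np.savez('pics/'+f+'.npz',K=p['intrinsics'],r=p['rvec'],t=p['tvec']); return im,p
def load(f):
    d=np.load('pics/'+f+'.npz'); return cv2.imread('pics/'+f+'.png'),dict(intrinsics=d['K'],rvec=d['r'],tvec=d['t'])
def ray(p,u,v):
    R=cv2.Rodrigues(np.array(p['rvec'],float))[0]; t=np.array(p['tvec'],float).ravel()
    d=R.T@np.linalg.inv(p['intrinsics'])@np.array([u,v,1.]); return -R.T@t,d
def onz(p,u,v,z):
    c,d=ray(p,u,v); return c+d*(z-c[2])/d[2]
def tri(*obs):
    A=np.zeros((3,3));b=np.zeros(3)
    for p,u,v in obs:
        c,d=ray(p,u,v); d=d/np.linalg.norm(d); M=np.eye(3)-np.outer(d,d); A+=M;b+=M@c
    return np.linalg.solve(A,b)
def proj(p,X):
    return cv2.projectPoints(np.array(X,float).reshape(-1,3),np.array(p['rvec'],float),np.array(p['tvec'],float),np.array(p['intrinsics'],float),None)[0].reshape(-1,2)
E
python3 - <<'E'
from h import *
for n in ['scene','top','wrist']:
    im,p=snap(n,n+'0'); print(n,ray(p,280,210))
o=get_obs();print(o, tcp_to_grasp() if callable(tcp_to_grasp) else tcp_to_grasp)
E
```

```text
scene (array([ 0.85159626, -0.33241264,  0.57361059]), array([-0.52281265,  0.48487767, -0.70124703]))
top (array([ 0.43579135, -0.01127514,  0.95775829]), array([ 0.10072179,  0.01923925, -0.99475211]))
wrist (array([ 0.31420211, -0.54622577,  0.38458789]), array([-0.28002015, -0.09914928, -0.95499133]))
{'t': 0.15, 'joint_positions': array([-1.18138588e+00,  3.53471209e-01,  1.63395273e+00,  1.90219167e-05,
        1.15516329e+00, -2.41711177e-03]), 'qvel': array([-0.00016709, -0.00270218, -0.00359249,  0.0015445 , -0.00101585,
        0.00053251]), 'tau': array([ 2.37831940e-03, -5.94203210e+01, -3.34468889e+01,  6.98576588e-02,
        2.03833025e-02, -4.84968234e-05]), 'ee_pos': array([ 0.23853273, -0.57730082,  0.21405181]), 'eef_rot': array([-3.14059812e+00, -1.97987029e-05,  3.91819859e-01]), 'wrist_force': array([ 0.53702593, -0.3535759 , -0.4214184 ]), 'torque': array([-0.03321816, -0.03424389, -0.00812969]), 'finger_force': 0.0, 'width': 0.0918134564279771} 0.0187
```

View pics/top0.png

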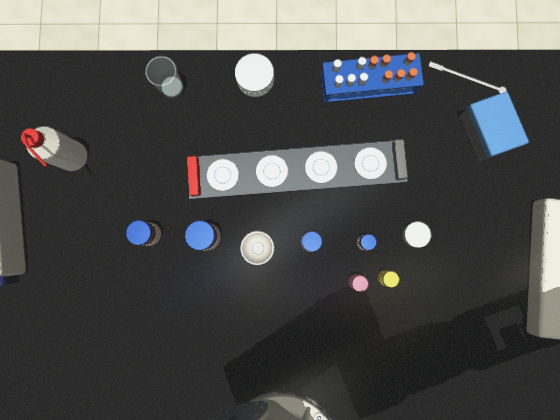

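View pics/scene0.png

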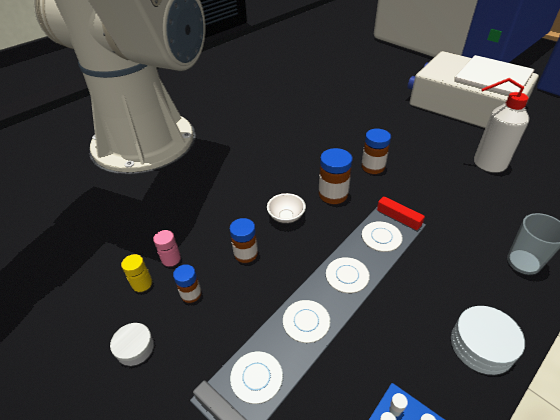

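Top view: red stop at (193,175), which is +y, so it is next to spot_1. The spots are at (222,175), (272,171), (321,167) and (370,163). Four blue caps are candidates: (138,233), (200,236), (312,242) and (368,242). The look-alikes, to be left alone, are pink (360,284) and yellow (390,280). The dish is at (257,248), and a white-topped tin at (418,235). I'll measure these and confirm with an enlarged crop.

```bash
cat > meas.py <<'E'
from h import *
from scipy.optimize import least_squares
def blobs(im,lo,hi,amin):
    m=cv2.inRange(cv2.cvtColor(im,cv2.COLOR_BGR2HSV),np.array(lo),np.array(hi))
    n,l,s,c=cv2.connectedComponentsWithStats(m)
    return [(s[i],c[i]) for i in range(1,n) if s[i][4]>amin]
def cyl(p,x,y,zt,h,r):
    a=np.linspace(0,2*np.pi,48); P=[[x+r*np.cos(b),y+r*np.sin(b),z] for z in(zt,zt-h) for b in a]
    q=proj(p,P); return np.r_[q.min(0),q.max(0)]
def box(s): return np.array([s[0]-.5,s[1]-.5,s[0]+s[2]-.5,s[1]+s[3]-.5])
def fitcap(obs,x0):
    f=lambda v:np.concatenate([cyl(p,*v)-b for p,b in obs])
    r=least_squares(f,x0); return r.x,np.abs(r.fun).max()
E
cat > m1.py <<'E'
from meas import *
T,pt=load('top0');S,ps=load('scene0')
B=[b for b in blobs(T,(100,120,60),(125,255,255),80) if 200<b[1][1]<270 and b[1][0]<420]
C=[b for b in blobs(S,(100,120,60),(125,255,255),80) if 120<b[1][1]<300 and 150<b[1][0]<400]
for s,c in sorted(B,key=lambda b:b[1][0]):
    g=onz(pt,*c,.08)
    q=proj(ps,g)[0]; s2,c2=min(C,key=lambda b:np.hypot(*(b[1]-q)))
    x,e=fitcap([(pt,box(s)),(ps,box(s2))],[g[0],g[1],.08,.015,.022])
    print('cap',c.round(),c2.round(),x.round(4),e.round(2),'tri',tri((pt,*c),(ps,*c2)).round(4))
for nm,im,p in(('T',T,pt),('S',S,ps)):
    for s,c in blobs(im,(0,0,150),(179,70,255),400):
        if s[2]<80 and s[3]<80: print(nm,s,c.round(1),onz(p,*c,.007).round(4))
for nm,im,p in(('T',T,pt),('S',S,ps)):
    for s,c in blobs(im,(0,180,100),(5,255,255),200): print('red',nm,c.round(),onz(p,*c,.03).round(3))
a=cv2.resize(T[205:300,110:450],None,fx=2.3,fy=2.3,interpolation=3)
b=cv2.resize(S[120:310,110:410],None,fx=2,fy=2,interpolation=3)
W=np.zeros((a.shape[0]+b.shape[0],800,3),np.uint8);W[:a.shape[0],:a.shape[1]]=a;W[a.shape[0]:,:b.shape[1]]=b
cv2.imwrite('pics/crop0.png',W[:600])
E
python3 m1.py
```

```text
cap [138. 232.] [378. 138.] [0.476  0.3069 0.0878 0.0172 0.0258] 0.56 tri [0.4758 0.3077 0.0787]
cap [199. 235.] [336. 160.] [0.4711 0.174  0.0987 0.0156 0.0309] 0.64 tri [0.4705 0.1748 0.0901]
cap [312. 241.] [242. 229.] [ 0.4598 -0.0615  0.0738  0.0139  0.0217] 0.51 tri [ 0.4603 -0.0615  0.067 ]
cap [368. 242.] [184. 275.] [ 0.46   -0.1839  0.0631  0.0151  0.0169] 0.49 tri [ 0.46   -0.1844  0.0553]
T [ 235   54   39   37 1147] [253.7  71.9] [0.8628 0.0723 0.007 ]
T [ 32 127  27  33 473] [ 47.5 142.7] [0.6887 0.5577 0.007 ]
T [354 147  33  32 832] [370.2 162.6] [ 0.6439 -0.2018  0.007 ]
T [305 151  33  32 838] [320.9 166.6] [ 0.6341 -0.0872  0.007 ]
T [256 155  33  32 835] [271.5 170.5] [0.6245 0.0276 0.007 ]
T [206 158  33  33 830] [222.3 174.4] [0.6147 0.1422 0.007 ]
T [405 222  26  25 526] [417.5 234.2] [ 0.4784 -0.3072  0.007 ]
T [241 231  33  34 888] [256.9 247.6] [0.4452 0.0594 0.007 ]
S [492 103  37  24 526] [511.1 115.9] [0.6125 0.7173 0.007 ]
S [ 90 135  62  34 657] [116.6 157.6] [ 0.0263 -0.0846  0.007 ]
S [267 193  39  27 825] [285.7 206.4] [0.43   0.0749 0.007 ]
S [362 221  41  31 954] [381.7 235.8] [0.6165 0.1437 0.007 ]
S [511 250  28  22 445] [524.6 260.6] [0.8305 0.2694 0.007 ]
S [ 326  257   44   36 1225] [347.2 274.5] [0.6264 0.0287 0.007 ]
S [ 282  300   49   43 1610] [306.  320.7] [ 0.6362 -0.0862  0.007 ]
S [ 458  306   67   57 2853] [491. 334.] [0.8521 0.0938 0.007 ]
S [ 110  323   40   36 1095] [129.7 340.5] [ 0.4665 -0.2995  0.007 ]
S [ 230  351   53   53 2171] [256.  376.9] [ 0.6459 -0.2011  0.007 ]
red S [514.  95.] [0.584 0.778 0.03 ]
red S [400. 213.] [0.617 0.198 0.03 ]
```

View pics/crop0.png

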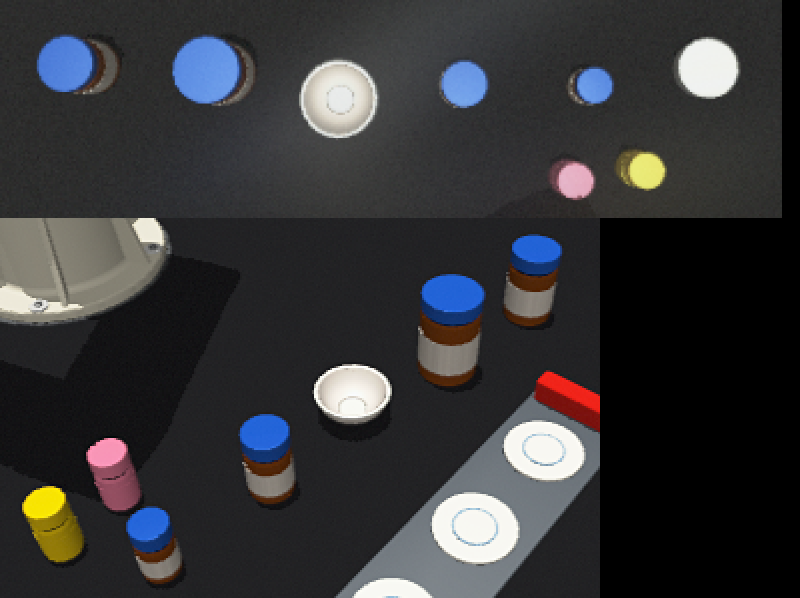

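The crop confirms it. The amber jars with blue caps, from smallest to largest, are:

| Jar | Crop pixel | Measured top height |
|---|---|---|
| a | (594,85) | 63 mm |
| b | (463,84) | 74 mm |
| c | (65,64) | 88 mm |
| d | (207,70) | 99 mm |

Pink, yellow and the white tin are not targets. The order is a→spot_1, b→2, c→3, d→4. I'll use yaw 90°, so tx = +y, ty = +x and tz = down.

```bash
python3 -m creep '[{"tx":4,"ty":-3,"az":-6},{"tx":7,"ty":-5.5,"az":-13},{"tx":10,"ty":-8,"az":-20},{"tx":13,"ty":-10.4,"az":-27},{"tx":16,"ty":-12.7,"az":-34},{"tx":19,"ty":-15,"az":-41},{"tx":22,"ty":-17.3,"az":-48},{"tx":25,"ty":-19.6,"az":-55,"fingers":6}]' 20
python3 - <<'E'
from h import *
o=get_obs(); print(o['ee_pos'].round(4),o['eef_rot'].round(4))
R=cv2.Rodrigues(np.array([0,0,0.]))[0]
from scipy.spatial.transform import Rotation as Ro
M=Ro.from_euler('xyz',o['eef_rot']).as_matrix()
print(M.T@(np.array([.460,-.184,.2])-o['ee_pos'])*100, np.degrees(np.pi/2-o['eef_rot'][2]))
E
```

```text
[ 0.2385 -0.5773  0.2141] [-3.1406 -0.      0.3918]
[ 35.48734117 -27.8908727    1.43362249] 67.5503757528377validation failed for argument at $[0]...
```

```bash
python3 -m creep '[{"tx":4,"ty":-3,"tz":0,"ax":0,"ay":0,"az":-6,"fingers":6},{"tx":7,"ty":-5.5,"tz":0,"ax":0,"ay":0,"az":-13,"fingers":6},{"tx":10,"ty":-8,"tz":0,"ax":0,"ay":0,"az":-20,"fingers":6},{"tx":13,"ty":-10.4,"tz":0,"ax":0,"ay":0,"az":-27,"fingers":6},{"tx":16,"ty":-12.7,"tz":0,"ax":0,"ay":0,"az":-34,"fingers":6},{"tx":19,"ty":-15,"tz":0,"ax":0,"ay":0,"az":-41,"fingers":6},{"tx":22,"ty":-17.3,"tz":0,"ax":0,"ay":0,"az":-48,"fingers":6},{"tx":25,"ty":-19.6,"tz":0,"ax":0,"ay":0,"az":-55,"fingers":6}]' 20
```

```text
t: 0.82
ee_pos: [0.3953, -0.2993, 0.2146]
eef_rot: [3.142, 0.0, 1.358]
wrist_force: [0.6, -0.7, 0.4]
width: 0.0598
finger_force: 0.0
```

```bash
python3 -m creep '[{"tx":3,"ty":0.9,"tz":0.4,"ax":0,"ay":0,"az":-3,"fingers":6},{"tx":6,"ty":1.8,"tz":0.8,"ax":0,"ay":0,"az":-6,"fingers":6},{"tx":9,"ty":2.7,"tz":1.2,"ax":0,"ay":0,"az":-9,"fingers":6},{"tx":11.5,"ty":3.45,"tz":1.4,"ax":0,"ay":0,"az":-12,"fingers":6},{"tx":12.8,"ty":3.85,"tz":1.4,"ax":0,"ay":0,"az":-12.5,"fingers":6},{"tx":12.8,"ty":3.85,"tz":1.4,"ax":0,"ay":0,"az":-12.5,"fingers":6},{"tx":12.8,"ty":3.85,"tz":1.4,"ax":0,"ay":0,"az":-12.5,"fingers":6},{"tx":12.8,"ty":3.85,"tz":1.4,"ax":0,"ay":0,"az":-12.5,"fingers":6}]'
python3 - <<'E'
from h import *
o=get_obs(); print(o['ee_pos'].round(4),o['eef_rot'].round(4)); im,p=snap('wrist','w1')
for X in([.46,-.184,.062],[.46,-.0615,.074]): print(proj(p,X))
E
```

```text
t: 1.48
ee_pos: [0.4599, -0.185, 0.2005]
eef_rot: [-3.141, 0.0, 1.57]
wrist_force: [0.6, 1.1, -0.8]
width: 0.0598
finger_force: 0.0
[ 0.4599 -0.185   0.2005] [-3.1413e+00  3.0000e-04  1.5696e+00]
[[284.84151898 195.85258509]]
[[284.61679144  63.21126758]]
```

View pics/w1.png

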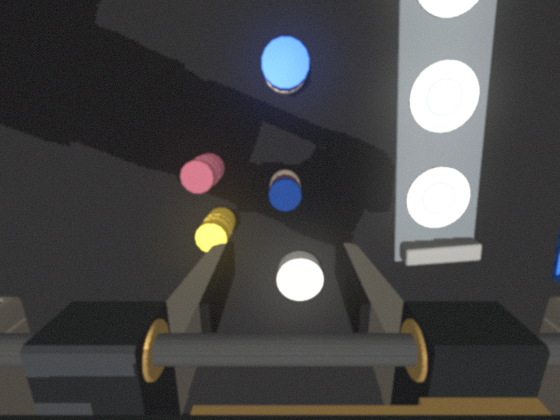

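Wrist view: the jar a cap at (285,193) and jar b cap at (285,63) match my predictions of (285,196) and (285,63). Descending to jar a.

```bash
python3 -m creep '[{"tx":0,"ty":0,"tz":3,"ax":0,"ay":0,"az":0,"fingers":6},{"tx":0,"ty":0,"tz":6,"ax":0,"ay":0,"az":0,"fingers":6},{"tx":0,"ty":0,"tz":9,"ax":0,"ay":0,"az":0,"fingers":6},{"tx":0,"ty":0,"tz":12,"ax":0,"ay":0,"az":0,"fingers":6},{"tx":0,"ty":0,"tz":14.5,"ax":0,"ay":0,"az":0,"fingers":6},{"tx":0,"ty":0,"tz":16.5,"ax":0,"ay":0,"az":0,"fingers":6},{"tx":0,"ty":0,"tz":17.7,"ax":0,"ay":0,"az":0,"fingers":6},{"tx":0,"ty":0,"tz":17.7,"ax":0,"ay":0,"az":0,"fingers":6}]'
python3 -m creep '[{"tx":0,"ty":0,"tz":0,"ax":0,"ay":0,"az":0,"fingers":6},{"tx":0,"ty":0,"tz":0,"ax":0,"ay":0,"az":0,"fingers":4},{"tx":0,"ty":0,"tz":0,"ax":0,"ay":0,"az":0,"fingers":3.4},{"tx":0,"ty":0,"tz":0,"ax":0,"ay":0,"az":0,"fingers":2.5},{"tx":0,"ty":0,"tz":0,"ax":0,"ay":0,"az":0,"fingers":2.5},{"tx":0,"ty":0,"tz":0,"ax":0,"ay":0,"az":0,"fingers":2.5},{"tx":0,"ty":0,"tz":0,"ax":0,"ay":0,"az":0,"fingers":2.5},{"tx":0,"ty":0,"tz":0,"ax":0,"ay":0,"az":0,"fingers":2.5}]' 20
```

```text
t: 2.2
ee_pos: [0.4581, -0.1848, 0.0213]
eef_rot: [-3.138, -0.001, 1.568]
wrist_force: [-1.4, -0.7, -0.0]
width: 0.0599
finger_force: 0.0
t: 2.87
ee_pos: [0.4608, -0.1847, 0.0243]
eef_rot: [3.141, 0.001, 1.57]
wrist_force: [-0.7, -0.9, 7.2]
width: 0.0334
finger_force: 20.0
```

```bash
python3 -m creep '[{"tx":0,"ty":0,"tz":-1,"ax":0,"ay":0,"az":0,"fingers":2.5},{"tx":0,"ty":0,"tz":-3,"ax":0,"ay":0,"az":0,"fingers":2.5},{"tx":0,"ty":0,"tz":-6,"ax":0,"ay":0,"az":0,"fingers":2.5},{"tx":0,"ty":0,"tz":-9,"ax":0,"ay":0,"az":0,"fingers":2.5},{"tx":1.8,"ty":0.9,"tz":-12,"ax":0,"ay":0,"az":0,"fingers":2.5},{"tx":4.5,"ty":2.1,"tz":-12,"ax":0,"ay":0,"az":0,"fingers":2.5},{"tx":7.2,"ty":3.4,"tz":-12,"ax":0,"ay":0,"az":0,"fingers":2.5},{"tx":10,"ty":4.7,"tz":-12,"ax":0,"ay":0,"az":0,"fingers":2.5}]'
python3 -m creep '[{"tx":3,"ty":1.4,"tz":0,"ax":0,"ay":0,"az":0,"fingers":2.5},{"tx":6,"ty":2.8,"tz":0,"ax":0,"ay":0,"az":0,"fingers":2.5},{"tx":9.2,"ty":4.3,"tz":0,"ax":0,"ay":0,"az":0,"fingers":2.5},{"tx":12.4,"ty":5.8,"tz":0,"ax":0,"ay":0,"az":0,"fingers":2.5},{"tx":15.6,"ty":7.4,"tz":0,"ax":0,"ay":0,"az":0,"fingers":2.5},{"tx":18.8,"ty":8.9,"tz":0,"ax":0,"ay":0,"az":0,"fingers":2.5},{"tx":21.3,"ty":10.1,"tz":0,"ax":0,"ay":0,"az":0,"fingers":2.5},{"tx":22.7,"ty":10.8,"tz":0,"ax":0,"ay":0,"az":0,"fingers":2.5}]'
python3 -m creep '[{"tx":0,"ty":0,"tz":0,"ax":0,"ay":0,"az":0,"fingers":2.5},{"tx":0,"ty":0,"tz":1,"ax":0,"ay":0,"az":0,"fingers":2.5},{"tx":0,"ty":0,"tz":3,"ax":0,"ay":0,"az":0,"fingers":2.5},{"tx":0,"ty":0,"tz":5,"ax":0,"ay":0,"az":0,"fingers":2.5},{"tx":0,"ty":0,"tz":7,"ax":0,"ay":0,"az":0,"fingers":2.5},{"tx":0,"ty":0,"tz":8.5,"ax":0,"ay":0,"az":0,"fingers":2.5},{"tx":0,"ty":0,"tz":8.5,"ax":0,"ay":0,"az":0,"fingers":2.5},{"tx":0,"ty":0,"tz":8.5,"ax":0,"ay":0,"az":0,"fingers":2.5}]'
python3 - <<'E'
from h import *
im,p=snap('wrist','w2'); o=get_obs(); print(o['ee_pos'],o['wrist_force'])
E
```

```text
t: 3.53
ee_pos: [0.508, -0.0836, 0.1452]
eef_rot: [3.14, 0.0, 1.569]
wrist_force: [1.1, 0.3, -1.0]
width: 0.0335
finger_force: 20.0
t: 4.2
ee_pos: [0.6165, 0.1454, 0.1443]
eef_rot: [3.141, -0.001, 1.572]
wrist_force: [0.8, -0.2, -0.1]
width: 0.0336
finger_force: 20.0
t: 4.87
ee_pos: [0.6142, 0.1407, 0.0577]
eef_rot: [-3.139, 0.001, 1.569]
wrist_force: [0.1, -0.7, -0.5]
width: 0.0338
finger_force: 20.0
[0.61519179 0.14120102 0.05881826] [ 0.8800482   1.014359   -0.69275373]
```

View pics/w2.png

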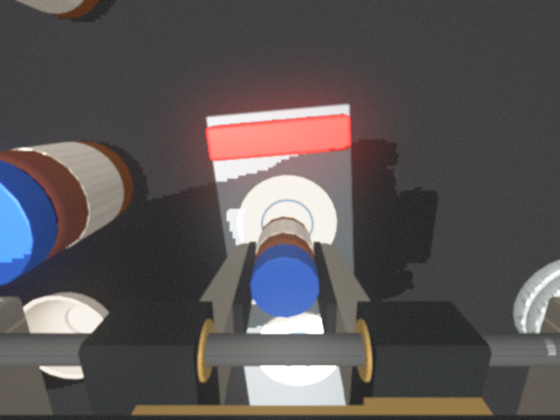

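Wrist view: the jar a cap (285,283) is held over spot 1, whose ring is at (287,222). The red stop (280,135) is beyond it. Lowering.

```bash
python3 -c "
from h import *
im,p=load('w2'); print(onz(p,287,222,.007))"
python3 -m creep '[{"tx":0.1,"ty":0,"tz":0.8,"ax":0,"ay":0,"az":0,"fingers":2.5},{"tx":0.2,"ty":0,"tz":1.4,"ax":0,"ay":0,"az":0,"fingers":2.5},{"tx":0.2,"ty":0,"tz":1.9,"ax":0,"ay":0,"az":0,"fingers":2.5},{"tx":0.2,"ty":0,"tz":2.2,"ax":0,"ay":0,"az":0,"fingers":2.5},{"tx":0.2,"ty":0,"tz":2.5,"ax":0,"ay":0,"az":0,"fingers":2.5},{"tx":0.2,"ty":0,"tz":2.7,"ax":0,"ay":0,"az":0,"fingers":2.5},{"tx":0.2,"ty":0,"tz":2.75,"ax":0,"ay":0,"az":0,"fingers":2.5},{"tx":0.2,"ty":0,"tz":2.75,"ax":0,"ay":0,"az":0,"fingers":2.5}]'
```

```text
[0.61567305 0.14438996 0.007     ]
t: 5.58
ee_pos: [0.6154, 0.1445, 0.0314]
eef_rot: [-3.141, 0.0, 1.57]
wrist_force: [-1.9, 0.2, 3.8]
width: 0.0334
finger_force: 20.0
```

```bash
python3 -m creep '[{"tx":0,"ty":0,"tz":0,"ax":0,"ay":0,"az":0,"fingers":3.6},{"tx":0,"ty":0,"tz":0,"ax":0,"ay":0,"az":0,"fingers":4.4},{"tx":0,"ty":0,"tz":0,"ax":0,"ay":0,"az":0,"fingers":5},{"tx":0,"ty":0,"tz":0,"ax":0,"ay":0,"az":0,"fingers":5.5},{"tx":0,"ty":0,"tz":-1.5,"ax":0,"ay":0,"az":0,"fingers":5.5},{"tx":0,"ty":0,"tz":-4,"ax":0,"ay":0,"az":0,"fingers":5.5},{"tx":0,"ty":0,"tz":-8,"ax":0,"ay":0,"az":0,"fingers":5.5},{"tx":0,"ty":0,"tz":-12,"ax":0,"ay":0,"az":0,"fingers":5.5}]'
python3 -m creep '[{"tx":-2,"ty":-1.5,"tz":-2,"ax":0,"ay":0,"az":0,"fingers":7},{"tx":-5,"ty":-3.8,"tz":-4,"ax":0,"ay":0,"az":0,"fingers":7},{"tx":-8,"ty":-6,"tz":-4,"ax":0,"ay":0,"az":0,"fingers":7},{"tx":-11,"ty":-8.3,"tz":-4,"ax":0,"ay":0,"az":0,"fingers":7},{"tx":-14,"ty":-10.6,"tz":-4,"ax":0,"ay":0,"az":0,"fingers":7},{"tx":-17,"ty":-12.9,"tz":-4,"ax":0,"ay":0,"az":0,"fingers":7},{"tx":-19.5,"ty":-14.8,"tz":-4,"ax":0,"ay":0,"az":0,"fingers":7},{"tx":-20.5,"ty":-15.5,"tz":-4,"ax":0,"ay":0,"az":0,"fingers":7}]'
python3 -m creep '[{"tx":0,"ty":0,"tz":0,"ax":0,"ay":0,"az":0,"fingers":7},{"tx":0,"ty":0,"tz":2,"ax":0,"ay":0,"az":0,"fingers":7},{"tx":0,"ty":0,"tz":4,"ax":0,"ay":0,"az":0,"fingers":7},{"tx":0,"ty":0,"tz":6,"ax":0,"ay":0,"az":0,"fingers":7},{"tx":0,"ty":0,"tz":7,"ax":0,"ay":0,"az":0,"fingers":7},{"tx":0,"ty":0,"tz":7,"ax":0,"ay":0,"az":0,"fingers":7},{"tx":0,"ty":0,"tz":7,"ax":0,"ay":0,"az":0,"fingers":7},{"tx":0,"ty":0,"tz":7,"ax":0,"ay":0,"az":0,"fingers":7}]'
cat > chk.py <<'E'
from meas import *
import sys
T,pt=snap('top','t'+sys.argv[1]);T=T[:,:,::-1].copy()
print(get_obs()['ee_pos'].round(4))
for s,c in blobs(T,(100,120,60),(125,255,255),80):
    if s[4]<700 and 120<c[1]<270: print(s,c.round(1),[onz(pt,*c,z).round(4)[:2] for z in (.062,.069,.081,.093,.105)])
E
python3 chk.py 1
```

```text
t: 6.25
ee_pos: [0.6145, 0.1441, 0.1513]
eef_rot: [-3.139, 0.001, 1.57]
wrist_force: [0.9, 0.8, 0.5]
width: 0.0551
finger_force: 0.0
t: 6.92
ee_pos: [0.4577, -0.0626, 0.191]
eef_rot: [-3.14, 0.001, 1.569]
wrist_force: [-0.7, -0.3, -0.1]
width: 0.0703
finger_force: 0.0
t: 7.58
ee_pos: [0.4614, -0.0602, 0.1218]
eef_rot: [3.14, 0.0, 1.57]
wrist_force: [-0.0, 0.9, -0.3]
width: 0.07
finger_force: 0.0
[ 0.4614 -0.0603  0.122 ]
[210 163  15  15 182] [217.2 169.9] [array([0.6144, 0.1449]), array([0.613 , 0.1437]), array([0.6106, 0.1416]), array([0.6082, 0.1395]), array([0.6058, 0.1374])]
[126 220  26  25 512] [138.4 232.3] [array([0.4761, 0.3134]), array([0.4758, 0.3108]), array([0.4753, 0.3065]), array([0.4747, 0.3022]), array([0.4742, 0.2978])]
```

Jar a stands at about (0.613,0.144), with spot 1 at (0.615,0.143), so it is well centred. Now jar b.

```bash
python3 -m creep '[{"tx":-0.1,"ty":-0.1,"tz":2,"ax":0,"ay":0,"az":0,"fingers":7},{"tx":-0.1,"ty":-0.1,"tz":4.5,"ax":0,"ay":0,"az":0,"fingers":7},{"tx":-0.1,"ty":-0.1,"tz":6.8,"ax":0,"ay":0,"az":0,"fingers":7},{"tx":-0.1,"ty":-0.1,"tz":8.2,"ax":0,"ay":0,"az":0,"fingers":7},{"tx":-0.1,"ty":-0.1,"tz":8.7,"ax":0,"ay":0,"az":0,"fingers":7},{"tx":-0.1,"ty":-0.1,"tz":8.7,"ax":0,"ay":0,"az":0,"fingers":7},{"tx":-0.1,"ty":-0.1,"tz":8.7,"ax":0,"ay":0,"az":0,"fingers":5.5},{"tx":-0.1,"ty":-0.1,"tz":8.7,"ax":0,"ay":0,"az":0,"fingers":4.6}]'
python3 -m creep '[{"tx":0,"ty":0,"tz":0,"ax":0,"ay":0,"az":0,"fingers":4},{"tx":0,"ty":0,"tz":0,"ax":0,"ay":0,"az":0,"fingers":3.5},{"tx":0,"ty":0,"tz":0,"ax":0,"ay":0,"az":0,"fingers":3.5},{"tx":0,"ty":0,"tz":0,"ax":0,"ay":0,"az":0,"fingers":3.5},{"tx":0,"ty":0,"tz":0,"ax":0,"ay":0,"az":0,"fingers":3.5},{"tx":0,"ty":0,"tz":0,"ax":0,"ay":0,"az":0,"fingers":3.5},{"tx":0,"ty":0,"tz":0,"ax":0,"ay":0,"az":0,"fingers":3.5},{"tx":0,"ty":0,"tz":0,"ax":0,"ay":0,"az":0,"fingers":3.5}]' 20
```

```text
t: 8.3
ee_pos: [0.4604, -0.0616, 0.0353]
eef_rot: [3.14, 0.0, 1.57]
wrist_force: [0.2, -0.2, 0.4]
width: 0.0584
finger_force: 0.0
t: 8.97
ee_pos: [0.4601, -0.0615, 0.0348]
eef_rot: [3.14, 0.0, 1.57]
wrist_force: [-1.0, -0.7, 7.6]
width: 0.0426
finger_force: 20.0
```

```bash
python3 -m creep '[{"tx":0,"ty":0,"tz":-1,"ax":0,"ay":0,"az":0,"fingers":3.5},{"tx":0,"ty":0,"tz":-3,"ax":0,"ay":0,"az":0,"fingers":3.5},{"tx":0,"ty":0,"tz":-6,"ax":0,"ay":0,"az":0,"fingers":3.5},{"tx":0,"ty":0.5,"tz":-9,"ax":0,"ay":0,"az":0,"fingers":3.5},{"tx":1,"ty":2.5,"tz":-10,"ax":0,"ay":0,"az":0,"fingers":3.5},{"tx":2.5,"ty":5,"tz":-10,"ax":0,"ay":0,"az":0,"fingers":3.5},{"tx":4,"ty":7.8,"tz":-10,"ax":0,"ay":0,"az":0,"fingers":3.5},{"tx":5.5,"ty":10.5,"tz":-10,"ax":0,"ay":0,"az":0,"fingers":3.5}]'
python3 -m creep '[{"tx":1.5,"ty":2.7,"tz":0,"ax":0,"ay":0,"az":0,"fingers":3.5},{"tx":2.8,"ty":4.8,"tz":0,"ax":0,"ay":0,"az":0,"fingers":3.5},{"tx":3.4,"ty":6,"tz":0,"ax":0,"ay":0,"az":0,"fingers":3.5},{"tx":3.4,"ty":6,"tz":1,"ax":0,"ay":0,"az":0,"fingers":3.5},{"tx":3.4,"ty":6,"tz":3,"ax":0,"ay":0,"az":0,"fingers":3.5},{"tx":3.4,"ty":6,"tz":5,"ax":0,"ay":0,"az":0,"fingers":3.5},{"tx":3.4,"ty":6,"tz":6.5,"ax":0,"ay":0,"az":0,"fingers":3.5},{"tx":3.4,"ty":6,"tz":7,"ax":0,"ay":0,"az":0,"fingers":3.5}]'
python3 -m creep '[{"tx":0,"ty":0,"tz":0.5,"ax":0,"ay":0,"az":0,"fingers":3.5},{"tx":0,"ty":0,"tz":1,"ax":0,"ay":0,"az":0,"fingers":3.5},{"tx":0,"ty":0,"tz":1.4,"ax":0,"ay":0,"az":0,"fingers":3.5},{"tx":0,"ty":0,"tz":1.8,"ax":0,"ay":0,"az":0,"fingers":3.5},{"tx":0,"ty":0,"tz":2.1,"ax":0,"ay":0,"az":0,"fingers":3.5},{"tx":0,"ty":0,"tz":2.3,"ax":0,"ay":0,"az":0,"fingers":3.5},{"tx":0,"ty":0,"tz":2.3,"ax":0,"ay":0,"az":0,"fingers":3.5},{"tx":0,"ty":0,"tz":2.3,"ax":0,"ay":0,"az":0,"fingers":3.5}]'
```

```text
t: 9.63
ee_pos: [0.5655, -0.006, 0.1354]
eef_rot: [3.14, 0.0, 1.569]
wrist_force: [0.5, -0.6, -2.4]
width: 0.0426
finger_force: 20.0
t: 10.3
ee_pos: [0.6214, 0.0268, 0.0614]
eef_rot: [-3.137, 0.0, 1.57]
wrist_force: [-1.3, 0.9, -2.2]
width: 0.0425
finger_force: 20.0
t: 10.97
ee_pos: [0.6248, 0.0274, 0.0418]
eef_rot: [3.141, 0.0, 1.57]
wrist_force: [-2.2, -0.8, 5.0]
width: 0.0429
finger_force: 20.0
```

```bash
python3 -m creep '[{"tx":0,"ty":0,"tz":0,"ax":0,"ay":0,"az":0,"fingers":4.5},{"tx":0,"ty":0,"tz":0,"ax":0,"ay":0,"az":0,"fingers":5.3},{"tx":0,"ty":0,"tz":0,"ax":0,"ay":0,"az":0,"fingers":6},{"tx":0,"ty":0,"tz":0,"ax":0,"ay":0,"az":0,"fingers":6.5},{"tx":0,"ty":0,"tz":-1.5,"ax":0,"ay":0,"az":0,"fingers":6.5},{"tx":0,"ty":0,"tz":-4,"ax":0,"ay":0,"az":0,"fingers":6.5},{"tx":0,"ty":0,"tz":-8,"ax":0,"ay":0,"az":0,"fingers":6.5},{"tx":0,"ty":0,"tz":-12,"ax":0,"ay":0,"az":0,"fingers":6.5}]'
python3 -m creep '[{"tx":2,"ty":-1.1,"tz":-3,"ax":0,"ay":0,"az":0,"fingers":8},{"tx":5.2,"ty":-2.8,"tz":-4,"ax":0,"ay":0,"az":0,"fingers":8},{"tx":8.6,"ty":-4.6,"tz":-4,"ax":0,"ay":0,"az":0,"fingers":8},{"tx":12,"ty":-6.4,"tz":-4,"ax":0,"ay":0,"az":0,"fingers":8},{"tx":15.4,"ty":-8.2,"tz":-4,"ax":0,"ay":0,"az":0,"fingers":8},{"tx":18.8,"ty":-10,"tz":-4,"ax":0,"ay":0,"az":0,"fingers":8},{"tx":22.2,"ty":-11.8,"tz":-4,"ax":0,"ay":0,"az":0,"fingers":8},{"tx":25.2,"ty":-13.4,"tz":-4,"ax":0,"ay":0,"az":0,"fingers":8}]'
python3 -m creep '[{"tx":2,"ty":-1.1,"tz":0,"ax":0,"ay":0,"az":0,"fingers":8},{"tx":2.8,"ty":-1.5,"tz":0,"ax":0,"ay":0,"az":0,"fingers":8},{"tx":2.8,"ty":-1.5,"tz":1,"ax":0,"ay":0,"az":0,"fingers":8},{"tx":2.8,"ty":-1.5,"tz":3,"ax":0,"ay":0,"az":0,"fingers":8},{"tx":2.8,"ty":-1.5,"tz":5,"ax":0,"ay":0,"az":0,"fingers":8},{"tx":2.8,"ty":-1.5,"tz":6,"ax":0,"ay":0,"az":0,"fingers":8},{"tx":2.8,"ty":-1.5,"tz":6,"ax":0,"ay":0,"az":0,"fingers":8},{"tx":2.8,"ty":-1.5,"tz":6,"ax":0,"ay":0,"az":0,"fingers":8}]'
python3 chk.py 2
```

```text
t: 11.63
ee_pos: [0.6234, 0.0274, 0.1613]
eef_rot: [-3.139, 0.0, 1.57]
wrist_force: [0.8, 0.3, 0.4]
width: 0.0649
finger_force: 0.0
t: 12.3
ee_pos: [0.4894, 0.2813, 0.2012]
eef_rot: [3.141, -0.0, 1.57]
wrist_force: [-0.2, -0.9, 0.1]
width: 0.0801
finger_force: 0.0
t: 12.97
ee_pos: [0.4759, 0.3065, 0.1406]
eef_rot: [-3.14, 0.001, 1.569]
wrist_force: [0.0, 0.1, 0.4]
width: 0.08
finger_force: 0.0
[0.4764 0.307  0.1414]
[261 155  20  20 298] [270.5 164.7] [array([0.6264, 0.0277]), array([0.6249, 0.0274]), array([0.6224, 0.0268]), array([0.6198, 0.0263]), array([0.6173, 0.0258])]
[210 163  15  15 183] [217.2 169.9] [array([0.6143, 0.1449]), array([0.6129, 0.1436]), array([0.6105, 0.1415]), array([0.6082, 0.1395]), array([0.6058, 0.1374])]
[126 220  26  25 503] [138.6 232.4] [array([0.4759, 0.313 ]), array([0.4756, 0.3104]), array([0.475 , 0.3061]), array([0.4745, 0.3017]), array([0.474 , 0.2974])]
[185 220  30  30 696] [199.5 234.9] [array([0.4713, 0.1801]), array([0.471 , 0.1786]), array([0.4706, 0.1761]), array([0.4701, 0.1735]), array([0.4696, 0.1709])]
```

Jar b is centred within about 3 mm. Now jar c.

```bash
python3 -m creep '[{"tx":0,"ty":0,"tz":2,"ax":0,"ay":0,"az":0,"fingers":8},{"tx":0,"ty":0,"tz":4.5,"ax":0,"ay":0,"az":0,"fingers":8},{"tx":0,"ty":0,"tz":7,"ax":0,"ay":0,"az":0,"fingers":8},{"tx":0,"ty":0,"tz":8.8,"ax":0,"ay":0,"az":0,"fingers":8},{"tx":0,"ty":0,"tz":9.4,"ax":0,"ay":0,"az":0,"fingers":8},{"tx":0,"ty":0,"tz":9.4,"ax":0,"ay":0,"az":0,"fingers":8},{"tx":0,"ty":0,"tz":9.4,"ax":0,"ay":0,"az":0,"fingers":6.5},{"tx":0,"ty":0,"tz":9.4,"ax":0,"ay":0,"az":0,"fingers":5.6}]'
python3 -m creep '[{"tx":0,"ty":0,"tz":0,"ax":0,"ay":0,"az":0,"fingers":5},{"tx":0,"ty":0,"tz":0,"ax":0,"ay":0,"az":0,"fingers":4.4},{"tx":0,"ty":0,"tz":0,"ax":0,"ay":0,"az":0,"fingers":4.4},{"tx":0,"ty":0,"tz":0,"ax":0,"ay":0,"az":0,"fingers":4.4},{"tx":0,"ty":0,"tz":0,"ax":0,"ay":0,"az":0,"fingers":4.4},{"tx":0,"ty":0,"tz":0,"ax":0,"ay":0,"az":0,"fingers":4.4},{"tx":0,"ty":0,"tz":0,"ax":0,"ay":0,"az":0,"fingers":4.4},{"tx":0,"ty":0,"tz":0,"ax":0,"ay":0,"az":0,"fingers":4.4}]' 25
```

```text
t: 13.68
ee_pos: [0.4769, 0.3082, 0.0487]
eef_rot: [3.139, -0.001, 1.57]
wrist_force: [0.4, -0.0, 0.0]
width: 0.069
finger_force: 0.0
t: 14.35
ee_pos: [0.4763, 0.3079, 0.048]
eef_rot: [3.14, -0.001, 1.57]
wrist_force: [-0.1, -0.4, 7.1]
width: 0.0516
finger_force: 25.0
```

```bash
python3 -m creep '[{"tx":0,"ty":0,"tz":-1,"ax":0,"ay":0,"az":0,"fingers":4.4},{"tx":0,"ty":0,"tz":-3,"ax":0,"ay":0,"az":0,"fingers":4.4},{"tx":0,"ty":0,"tz":-6,"ax":0,"ay":0,"az":0,"fingers":4.4},{"tx":0,"ty":0,"tz":-9.5,"ax":0,"ay":0,"az":0,"fingers":4.4},{"tx":0,"ty":0,"tz":-13,"ax":0,"ay":0,"az":0,"fingers":4.4},{"tx":-1.5,"ty":0.6,"tz":-15,"ax":0,"ay":0,"az":0,"fingers":4.4},{"tx":-4.4,"ty":1.8,"tz":-15,"ax":0,"ay":0,"az":0,"fingers":4.4},{"tx":-7.4,"ty":3,"tz":-15,"ax":0,"ay":0,"az":0,"fingers":4.4}]'
python3 -m creep '[{"tx":-3.1,"ty":1.25,"tz":0,"ax":0,"ay":0,"az":0,"fingers":4.4},{"tx":-6.3,"ty":2.55,"tz":0,"ax":0,"ay":0,"az":0,"fingers":4.4},{"tx":-9.5,"ty":3.85,"tz":0,"ax":0,"ay":0,"az":0,"fingers":4.4},{"tx":-12.7,"ty":5.1,"tz":0,"ax":0,"ay":0,"az":0,"fingers":4.4},{"tx":-15.9,"ty":6.4,"tz":0,"ax":0,"ay":0,"az":0,"fingers":4.4},{"tx":-19.1,"ty":7.7,"tz":0,"ax":0,"ay":0,"az":0,"fingers":4.4},{"tx":-22.3,"ty":9,"tz":0,"ax":0,"ay":0,"az":0,"fingers":4.4},{"tx":-25.5,"ty":10.3,"tz":0,"ax":0,"ay":0,"az":0,"fingers":4.4}]'
python3 -m creep '[{"tx":-3,"ty":1.2,"tz":0,"ax":0,"ay":0,"az":0,"fingers":4.4},{"tx":-5.5,"ty":2.2,"tz":0,"ax":0,"ay":0,"az":0,"fingers":4.4},{"tx":-6.5,"ty":2.6,"tz":0,"ax":0,"ay":0,"az":0,"fingers":4.4},{"tx":-6.5,"ty":2.6,"tz":1,"ax":0,"ay":0,"az":0,"fingers":4.4},{"tx":-6.5,"ty":2.6,"tz":3,"ax":0,"ay":0,"az":0,"fingers":4.4},{"tx":-6.5,"ty":2.6,"tz":5.5,"ax":0,"ay":0,"az":0,"fingers":4.4},{"tx":-6.5,"ty":2.6,"tz":8,"ax":0,"ay":0,"az":0,"fingers":4.4},{"tx":-6.5,"ty":2.6,"tz":10,"ax":0,"ay":0,"az":0,"fingers":4.4}]'
python3 -m creep '[{"tx":0,"ty":0,"tz":1.2,"ax":0,"ay":0,"az":0,"fingers":4.4},{"tx":0,"ty":0,"tz":2.2,"ax":0,"ay":0,"az":0,"fingers":4.4},{"tx":0,"ty":0,"tz":3,"ax":0,"ay":0,"az":0,"fingers":4.4},{"tx":0,"ty":0,"tz":3.5,"ax":0,"ay":0,"az":0,"fingers":4.4},{"tx":0,"ty":0,"tz":3.9,"ax":0,"ay":0,"az":0,"fingers":4.4},{"tx":0,"ty":0,"tz":4.2,"ax":0,"ay":0,"az":0,"fingers":4.4},{"tx":0,"ty":0,"tz":4.3,"ax":0,"ay":0,"az":0,"fingers":4.4},{"tx":0,"ty":0,"tz":4.3,"ax":0,"ay":0,"az":0,"fingers":4.4}]'
```

```text
t: 15.02
ee_pos: [0.5064, 0.2338, 0.1996]
eef_rot: [3.138, -0.002, 1.572]
wrist_force: [-0.2, 0.0, -2.5]
width: 0.0519
finger_force: 25.0
t: 15.68
ee_pos: [0.6084, -0.0233, 0.1976]
eef_rot: [-3.141, -0.0, 1.57]
wrist_force: [0.3, 0.3, -1.4]
width: 0.0516
finger_force: 25.0
t: 16.35
ee_pos: [0.6326, -0.0848, 0.0949]
eef_rot: [-3.139, -0.001, 1.571]
wrist_force: [0.4, 0.0, -1.3]
width: 0.0518
finger_force: 25.0
t: 17.02
ee_pos: [0.6349, -0.0867, 0.055]
eef_rot: [3.141, 0.0, 1.57]
wrist_force: [-0.3, 0.4, 0.9]
width: 0.0518
finger_force: 25.0
```

```bash
python3 -m creep '[{"tx":0,"ty":0,"tz":0.1,"ax":0,"ay":0,"az":0,"fingers":4.4},{"tx":0,"ty":0,"tz":0.1,"ax":0,"ay":0,"az":0,"fingers":5.6},{"tx":0,"ty":0,"tz":0.1,"ax":0,"ay":0,"az":0,"fingers":6.5},{"tx":0,"ty":0,"tz":0.1,"ax":0,"ay":0,"az":0,"fingers":7.3},{"tx":0,"ty":0,"tz":0,"ax":0,"ay":0,"az":0,"fingers":7.5},{"tx":0,"ty":0,"tz":-2.5,"ax":0,"ay":0,"az":0,"fingers":7.5},{"tx":0,"ty":0,"tz":-6,"ax":0,"ay":0,"az":0,"fingers":7.5},{"tx":0,"ty":0,"tz":-10,"ax":0,"ay":0,"az":0,"fingers":7.5}]'
python3 -m creep '[{"tx":1,"ty":-0.6,"tz":-3,"ax":0,"ay":0,"az":0,"fingers":9.1},{"tx":3.8,"ty":-2.4,"tz":-4.5,"ax":0,"ay":0,"az":0,"fingers":9.1},{"tx":7,"ty":-4.4,"tz":-4.5,"ax":0,"ay":0,"az":0,"fingers":9.1},{"tx":10.2,"ty":-6.4,"tz":-4.5,"ax":0,"ay":0,"az":0,"fingers":9.1},{"tx":13.4,"ty":-8.4,"tz":-4.5,"ax":0,"ay":0,"az":0,"fingers":9.1},{"tx":16.6,"ty":-10.4,"tz":-4.5,"ax":0,"ay":0,"az":0,"fingers":9.1},{"tx":19.8,"ty":-12.4,"tz":-4.5,"ax":0,"ay":0,"az":0,"fingers":9.1},{"tx":23,"ty":-14.4,"tz":-4.5,"ax":0,"ay":0,"az":0,"fingers":9.1}]'
python3 -m creep '[{"tx":2,"ty":-1.3,"tz":0,"ax":0,"ay":0,"az":0,"fingers":9.1},{"tx":3.1,"ty":-2,"tz":0,"ax":0,"ay":0,"az":0,"fingers":9.1},{"tx":3.1,"ty":-2,"tz":0.8,"ax":0,"ay":0,"az":0,"fingers":9.1},{"tx":3.1,"ty":-2,"tz":2.5,"ax":0,"ay":0,"az":0,"fingers":9.1},{"tx":3.1,"ty":-2,"tz":4.2,"ax":0,"ay":0,"az":0,"fingers":9.1},{"tx":3.1,"ty":-2,"tz":5,"ax":0,"ay":0,"az":0,"fingers":9.1},{"tx":3.1,"ty":-2,"tz":5,"ax":0,"ay":0,"az":0,"fingers":9.1},{"tx":3.1,"ty":-2,"tz":5,"ax":0,"ay":0,"az":0,"fingers":9.1}]'
python3 chk.py 3
```

```text
t: 17.68
ee_pos: [0.6328, -0.0864, 0.1534]
eef_rot: [-3.138, -0.001, 1.57]
wrist_force: [1.0, 0.3, -0.6]
width: 0.0753
finger_force: 0.0
t: 18.35
ee_pos: [0.4894, 0.1447, 0.1993]
eef_rot: [3.141, -0.0, 1.569]
wrist_force: [1.8, -0.1, -0.5]
width: 0.0911
finger_force: 0.0
t: 19.02
ee_pos: [0.4707, 0.174, 0.1488]
eef_rot: [-3.141, 0.0, 1.569]
wrist_force: [-0.1, -0.7, 0.2]
width: 0.0913
finger_force: 0.0
[0.4711 0.1742 0.1494]
[313 147  24  24 458] [324.4 158.8] [array([ 0.64  , -0.0907]), array([ 0.6384, -0.09  ]), array([ 0.6357, -0.089 ]), array([ 0.6329, -0.0879]), array([ 0.6302, -0.0868])]
[261 155  19  20 297] [270.5 164.7] [array([0.6264, 0.0277]), array([0.6249, 0.0274]), array([0.6224, 0.0269]), array([0.6198, 0.0264]), array([0.6173, 0.0259])]
[210 163  15  15 184] [217.1 169.9] [array([0.6143, 0.1449]), array([0.6129, 0.1437]), array([0.6105, 0.1416]), array([0.6081, 0.1395]), array([0.6057, 0.1374])]
[196 221  19  29 456] [203.8 234.9] [array([0.4713, 0.1709]), array([0.471 , 0.1694]), array([0.4706, 0.167 ]), array([0.4701, 0.1646]), array([0.4696, 0.1621])]
```

Jar c is at (0.633,−0.088), on spot 3. Now jar d, with the TCP at z 0.060.

```bash
python3 -m creep '[{"tx":0,"ty":0,"tz":2,"ax":0,"ay":0,"az":0,"fingers":9.1},{"tx":0,"ty":0,"tz":4.5,"ax":0,"ay":0,"az":0,"fingers":9.1},{"tx":0,"ty":0,"tz":7,"ax":0,"ay":0,"az":0,"fingers":9.1},{"tx":0,"ty":0,"tz":8.5,"ax":0,"ay":0,"az":0,"fingers":9.1},{"tx":0,"ty":0,"tz":8.9,"ax":0,"ay":0,"az":0,"fingers":9.1},{"tx":0,"ty":0,"tz":8.9,"ax":0,"ay":0,"az":0,"fingers":9.1},{"tx":0,"ty":0,"tz":8.9,"ax":0,"ay":0,"az":0,"fingers":7.5},{"tx":0,"ty":0,"tz":8.9,"ax":0,"ay":0,"az":0,"fingers":6.5}]'
python3 -m creep '[{"tx":0,"ty":0,"tz":0,"ax":0,"ay":0,"az":0,"fingers":6},{"tx":0,"ty":0,"tz":0,"ax":0,"ay":0,"az":0,"fingers":5.3},{"tx":0,"ty":0,"tz":0,"ax":0,"ay":0,"az":0,"fingers":5.3},{"tx":0,"ty":0,"tz":0,"ax":0,"ay":0,"az":0,"fingers":5.3},{"tx":0,"ty":0,"tz":0,"ax":0,"ay":0,"az":0,"fingers":5.3},{"tx":0,"ty":0,"tz":0,"ax":0,"ay":0,"az":0,"fingers":5.3},{"tx":0,"ty":0,"tz":0,"ax":0,"ay":0,"az":0,"fingers":5.3},{"tx":0,"ty":0,"tz":0,"ax":0,"ay":0,"az":0,"fingers":5.3}]' 30
```

```text
t: 19.73
ee_pos: [0.4717, 0.1749, 0.0615]
eef_rot: [3.139, -0.001, 1.57]
wrist_force: [0.6, -0.4, 0.3]
width: 0.0799
finger_force: 0.0
t: 20.4
ee_pos: [0.4711, 0.1747, 0.0608]
eef_rot: [3.141, -0.0, 1.57]
wrist_force: [-0.2, 0.4, 6.5]
width: 0.0607
finger_force: 30.0
```

```bash
python3 -m creep '[{"tx":0,"ty":0,"tz":-1,"ax":0,"ay":0,"az":0,"fingers":5.3},{"tx":0,"ty":0,"tz":-3,"ax":0,"ay":0,"az":0,"fingers":5.3},{"tx":0,"ty":0,"tz":-6,"ax":0,"ay":0,"az":0,"fingers":5.3},{"tx":0,"ty":0,"tz":-9.5,"ax":0,"ay":0,"az":0,"fingers":5.3},{"tx":0,"ty":0,"tz":-13,"ax":0,"ay":0,"az":0,"fingers":5.3},{"tx":-1.5,"ty":0.7,"tz":-15,"ax":0,"ay":0,"az":0,"fingers":5.3},{"tx":-4.4,"ty":2,"tz":-15,"ax":0,"ay":0,"az":0,"fingers":5.3},{"tx":-7.4,"ty":3.4,"tz":-15,"ax":0,"ay":0,"az":0,"fingers":5.3}]'
python3 -m creep '[{"tx":-3.1,"ty":1.4,"tz":0,"ax":0,"ay":0,"az":0,"fingers":5.3},{"tx":-6.2,"ty":2.9,"tz":0,"ax":0,"ay":0,"az":0,"fingers":5.3},{"tx":-9.3,"ty":4.3,"tz":0,"ax":0,"ay":0,"az":0,"fingers":5.3},{"tx":-12.4,"ty":5.7,"tz":0,"ax":0,"ay":0,"az":0,"fingers":5.3},{"tx":-15.5,"ty":7.2,"tz":0,"ax":0,"ay":0,"az":0,"fingers":5.3},{"tx":-18.6,"ty":8.6,"tz":0,"ax":0,"ay":0,"az":0,"fingers":5.3},{"tx":-21.7,"ty":10.1,"tz":0,"ax":0,"ay":0,"az":0,"fingers":5.3},{"tx":-24.8,"ty":11.5,"tz":0,"ax":0,"ay":0,"az":0,"fingers":5.3}]'
python3 -m creep '[{"tx":-2.5,"ty":1.2,"tz":0,"ax":0,"ay":0,"az":0,"fingers":5.3},{"tx":-4.5,"ty":2.1,"tz":0,"ax":0,"ay":0,"az":0,"fingers":5.3},{"tx":-5.4,"ty":2.5,"tz":0,"ax":0,"ay":0,"az":0,"fingers":5.3},{"tx":-5.4,"ty":2.5,"tz":1,"ax":0,"ay":0,"az":0,"fingers":5.3},{"tx":-5.4,"ty":2.5,"tz":3,"ax":0,"ay":0,"az":0,"fingers":5.3},{"tx":-5.4,"ty":2.5,"tz":5.5,"ax":0,"ay":0,"az":0,"fingers":5.3},{"tx":-5.4,"ty":2.5,"tz":8,"ax":0,"ay":0,"az":0,"fingers":5.3},{"tx":-5.4,"ty":2.5,"tz":10,"ax":0,"ay":0,"az":0,"fingers":5.3}]'
python3 -m creep '[{"tx":0,"ty":0,"tz":1.2,"ax":0,"ay":0,"az":0,"fingers":5.3},{"tx":0,"ty":0,"tz":2.2,"ax":0,"ay":0,"az":0,"fingers":5.3},{"tx":0,"ty":0,"tz":3,"ax":0,"ay":0,"az":0,"fingers":5.3},{"tx":0,"ty":0,"tz":3.5,"ax":0,"ay":0,"az":0,"fingers":5.3},{"tx":0,"ty":0,"tz":3.9,"ax":0,"ay":0,"az":0,"fingers":5.3},{"tx":0,"ty":0,"tz":4.2,"ax":0,"ay":0,"az":0,"fingers":5.3},{"tx":0,"ty":0,"tz":4.3,"ax":0,"ay":0,"az":0,"fingers":5.3},{"tx":0,"ty":0,"tz":4.35,"ax":0,"ay":0,"az":0,"fingers":5.3}]'
```

```text
t: 21.07
ee_pos: [0.5052, 0.1005, 0.2125]
eef_rot: [3.138, -0.001, 1.572]
wrist_force: [-0.3, -1.1, -3.5]
width: 0.0604
finger_force: 30.0
t: 21.73
ee_pos: [0.6193, -0.1492, 0.2103]
eef_rot: [-3.141, -0.0, 1.57]
wrist_force: [0.6, -0.3, -2.7]
width: 0.0605
finger_force: 30.0
t: 22.4
ee_pos: [0.6425, -0.1996, 0.1078]
eef_rot: [-3.139, -0.001, 1.571]
wrist_force: [-0.7, -0.2, -2.4]
width: 0.0606
finger_force: 30.0
t: 23.07
ee_pos: [0.6447, -0.2017, 0.0678]
eef_rot: [3.141, 0.0, 1.57]
wrist_force: [-2.2, 1.9, 8.0]
width: 0.0606
finger_force: 30.0
```

Jar d is in firm contact with spot 4. Releasing, rising, and backing off for a check.

```bash
python3 -m creep '[{"tx":0,"ty":0,"tz":0,"ax":0,"ay":0,"az":0,"fingers":6.3},{"tx":0,"ty":0,"tz":0,"ax":0,"ay":0,"az":0,"fingers":7.2},{"tx":0,"ty":0,"tz":0,"ax":0,"ay":0,"az":0,"fingers":8.2},{"tx":0,"ty":0,"tz":0,"ax":0,"ay":0,"az":0,"fingers":8.8},{"tx":0,"ty":0,"tz":0,"ax":0,"ay":0,"az":0,"fingers":8.8},{"tx":0,"ty":0,"tz":-2.5,"ax":0,"ay":0,"az":0,"fingers":8.8},{"tx":0,"ty":0,"tz":-6,"ax":0,"ay":0,"az":0,"fingers":8.8},{"tx":0,"ty":0,"tz":-10,"ax":0,"ay":0,"az":0,"fingers":8.8}]'
python3 -m creep '[{"tx":0,"ty":-1,"tz":-3,"ax":0,"ay":0,"az":0,"fingers":8.8},{"tx":-2,"ty":-3,"tz":-5,"ax":0,"ay":0,"az":0,"fingers":8.8},{"tx":-4,"ty":-6,"tz":-6,"ax":0,"ay":0,"az":0,"fingers":8.8},{"tx":-6,"ty":-9,"tz":-6,"ax":0,"ay":0,"az":0,"fingers":8.8},{"tx":-8,"ty":-12,"tz":-6,"ax":0,"ay":0,"az":0,"fingers":8.8},{"tx":-10,"ty":-15,"tz":-6,"ax":0,"ay":0,"az":0,"fingers":8.8},{"tx":-11,"ty":-17,"tz":-6,"ax":0,"ay":0,"az":0,"fingers":8.8},{"tx":-11,"ty":-17,"tz":-6,"ax":0,"ay":0,"az":0,"fingers":8.8}]'
python3 chk.py 4
python3 - <<'E'
from h import *
snap('scene','s4'); T,p=load('t4')
print(get_obs()['qvel'].round(3))
E
```

```text
t: 23.73
ee_pos: [0.6428, -0.2012, 0.1657]
eef_rot: [-3.138, -0.001, 1.57]
wrist_force: [1.3, -0.4, 0.3]
width: 0.0882
finger_force: 0.0
t: 24.4
ee_pos: [0.4706, -0.3131, 0.2267]
eef_rot: [-3.14, 0.0, 1.567]
wrist_force: [0.4, -0.5, 0.3]
width: 0.0882
finger_force: 0.0
[ 0.4727 -0.3124  0.2269]
[365 138  30  30 688] [379.7 153. ] [array([ 0.6535, -0.2117]), array([ 0.6518, -0.2102]), array([ 0.6488, -0.2075]), array([ 0.6459, -0.2048]), array([ 0.643 , -0.2021])]
[313 147  24  25 458] [324.4 158.9] [array([ 0.6399, -0.0907]), array([ 0.6383, -0.09  ]), array([ 0.6355, -0.089 ]), array([ 0.6328, -0.0879]), array([ 0.6301, -0.0869])]
[261 155  20  20 297] [270.5 164.7] [array([0.6265, 0.0277]), array([0.625 , 0.0274]), array([0.6224, 0.0269]), array([0.6199, 0.0264]), array([0.6173, 0.0258])]
[210 163  15  15 183] [217.2 169.9] [array([0.6143, 0.1449]), array([0.6129, 0.1436]), array([0.6105, 0.1415]), array([0.6082, 0.1395]), array([0.6058, 0.1374])]
[ 0.03   0.016 -0.02   0.005 -0.001  0.005]
```

View pics/s4.png

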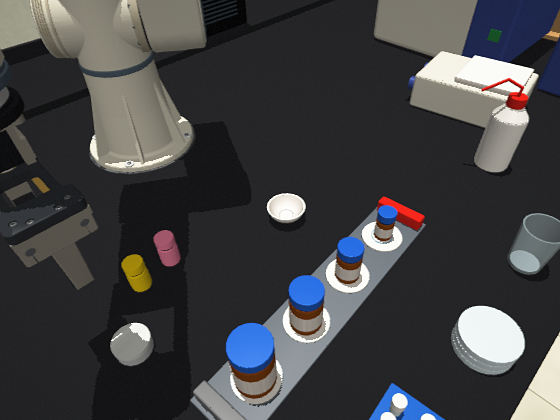

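View pics/t4.png

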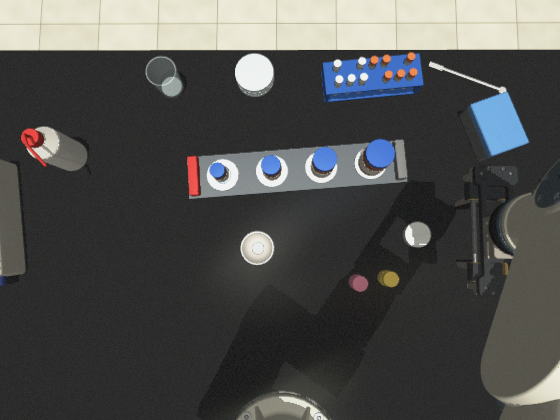

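Both views show the four jars upright and centred on their spots (top-view caps at (217,170), (270,165), (324,159) and (380,153)), growing away from the red stop. The dish is still at (257,248), and the arm is clear.

```bash
python3 -c "
from workcell import *
print(close_job())"
```

```text
the job is handed in; nothing more can be done
None
```

I placed all four jars upright on their spots, smallest next to the red stop and largest at the grey end, each measuring within about 4 mm of its spot's centre; the dish was not moved and the job is handed in.

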